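# Get the phone from behind the cases and restack the tray

### The arm

A 6-joint arm with a two-finger parallel gripper is mounted at the origin on the work surface. World frame = base frame: x ahead of the robot, y to its left, z up, the work surface at z = 0. Lengths are in m, angles in degrees, forces in N, time in s.
With the tool pointing down it reaches from about 0.325 to 0.85 m from the base axis. Payload 4.4 kg.
Tool frame: the origin (TCP) lies midway between the tips of the shut fingers; the grasp point (between the pads) lies 19 mm behind it; z points along the fingers, y is the line along which they close (so a half turn about z gives the same grasp; the last joint's range is limited). The gripper opens to 94 mm and grips with 3 to 60 N. Pads are 16 mm wide; open, the fingers measure 119 mm over their backs; the gripper's body (75 mm by 177 mm) begins 78 mm behind the grasp point.
Start: joints at [-83.279, 11.837, 88.321, -0, 79.842, -8.623], TCP at [0.152, -0.555, 0.205] pointing down, gripper open.
Joint ranges: [-156.59, 156.59], [-49.26, 127.26], [12.9, 141.05], [-63.56, 243.56], [4.71, 150.69], [-161.64, 161.64]. Speed limits (degrees/s): [159.86, 159.86, 180, 180, 180, 180].

### API

Orientations are given as [roll, pitch, yaw] about the fixed x, y, z axes, in that order (R = Rz(yaw) Ry(pitch) Rx(roll)).
In Python, from plant import telemetry, snapshot, r gives the robot as it stands.
- The arm moves only by the shell command python3 -m jog 'ROWS'. ROWS is JSON, a list of rows, each a list of 3 entries, a list of its own where there are three numbers: the shift along the world's x, y, z in units of 40 mm (1.0 is 40 mm), then the turn about the world's z in units of 5 degrees (1.0 is 5 degrees), then the finger opening in mm, from 0 to 94. A call has 1 to 20 rows; each row shifts and turns the commanded pose from where the row before left it; what a row does not reach is not made up. A row lasts 1/12 s, in which the tool goes at most 41.7 mm and 7.16 degrees, less where a joint would pass 70% of its speed; a pose out of reach is approached as far as the arm can. A call is refused whole if a number of a shift passes 1 or a number of a turn 1, either way. A call with a gripper value outside its range is refused whole. The fingers move at their own pace and stop on an object; the grip force is fixed at half the most. Time passes only in rows, so rows that do not move let the fingers close. It gives the time, the measured TCP pose, the force, the opening and the grip force at its end, in the units of the state.
- telemetry.observe(): the state, without advancing time (a new reading comes with each control period).
- snapshot(name): name is "scene" or "top" or "wrist"; returns a dict with "img" (400x640x3 uint8, red, green, blue), "fx", "fy", "cx", "cy" (pixels), "extrinsics" (4x4, takes a point from world to camera coordinates); the wrist camera has in their place "mount" (4x4, takes a point from camera to tool coordinates, whose origin is the TCP and whose axes are the flange's). Camera axes: x right, y down, z forward; pixel columns grow to the right and rows downward; lengths in m; the calibration is good to about 2 mm. A picture is of the moment at which its call begins: read the wrist's pose just before it. There is no depth.
- r.finish_job(): hands the job in; it is judged then, once.
The state is a dict: "time_s": time; "qpos": joint angles; "joint_vel": joint speeds; "joint_efforts": joint torques, N m; "eef_pos": TCP position; "tool_rot": TCP orientation; "force": force on the tool from outside, world axes, zero at the start; "wrist_torque": the same for the moment, N m; "opening": finger opening in m; "grasp_force": force on a finger pad.
Only numpy, scipy, OpenCV 4.12 (cv2) and the standard library are available. Lean on these libraries where they do the work, as an engineer would, in place of code of your own. Each camera call takes 0.05 s, during which the arm holds its last target. There are 200 camera calls.

### The job

The phone lies at the back of the wooden desk tray behind three hard cases: first move all three cases out onto the grey felt mat, then lay the phone flat, screen up, centred and square on the white charging pad. After that put the cases back in the tray as one neat upright stack, largest at the bottom and smallest on top, each turned the same way as the one below and resting on it with nothing overhanging. Set everything down gently, dropping nothing, and leave the mug, the pen pot and the plug adapter where they are.

Things in the scene. Friction and masses are not known exactly. Their poses are not given: they have to be found in the camera images.
- phone: Phone in a lilac cover, black screen on top, at the far side of the tray: 68 (own x) by 146 (own y) by 10 mm thick. Origin: centre of its underside. It is gripped across its 68 mm width; at first the cases stand 3 to 30 mm in front of that edge, too close for a finger. Its top is 16 mm above the table: fingertips taking a case out of the tray should stay 20 mm or more above the table.
- case_large: Blue hard-shell case, the largest of three: a box 66 (own x) by 106 (own y, its long axis) by 56 mm high (own z), flat lid, flush sides. Origin: centre of its underside. It is gripped across its 66 mm width.
- case_medium: Red hard-shell case, the middle one of three: a box 50 (own x) by 86 (own y, its long axis) by 50 mm high (own z), flat lid, flush sides. Origin: centre of its underside. It is gripped across its 50 mm width.
- case_small: Yellow hard-shell case, the smallest of three: a box 34 (own x) by 66 (own y, its long axis) by 44 mm high (own z), flat lid, flush sides. Origin: centre of its underside. It is gripped across its 34 mm width.
- tray: Light wooden A4 desk tray, fixed: outside 240 (own x) by 340 mm (own y); rim 22 mm high, 6 mm thick; floor 6 mm thick. Origin: centre of its underside, at table height. At the start the cases stand in a row along own y on its near (-x) half, long axes along the row, ends 8 to 32 mm apart. A black USB stick, 18 by 55 by 8 mm, lies along the inside of the near rim.
- mat: Grey felt mat on the black desk, fixed: 240 (own x) by 140 mm (own y), 3 mm thick. Origin: centre of its underside, at table height. It is the side area; the three cases fit on it side by side in a row along own x. It may lie left or right of the tray.
- charger: White wireless charging pad with a grey ring in the middle, fixed: 90 (own x) by 170 mm (own y), 10 mm high, flat top. Origin: centre of its underside, at table height. The phone belongs on it with long axes parallel, either way round. It lies on the other side of the tray from the mat.
- mug: White ceramic mug, 80 mm across, 92 mm high, beyond the tray; leave alone. Origin: centre of its underside.
- pen_pot: Dark steel pen pot with pens, 76 mm across, 160 mm high over the pens, beyond the tray; leave alone. Origin: centre of its underside.
- adapter: Lilac plug adapter lying on its back, prongs up, 40 mm square, 32 mm high (47 with the prongs), on the desk beyond the charging pad; leave alone. Origin: centre of its underside.
Mind the look-alikes: they are no part of the job. Several things have the shape of the phone; the one meant has the colours described above. Several things have the shape of the case_small; the one meant has the colours described above.

How it is judged (in metres and radians):
On the way, in this order (a step that is already met when the one before it is completed fails the run):
1. All three cases stand released on the grey mat while the phone still lies in the tray (x of case_large in the frame of mat between -0.115 and 0.115 m and y of case_large in the frame of mat between -0.065 and 0.065 m and height (world z) of each of case_large, case_medium, case_small below 0.12 m and linear speed of each of case_large, case_medium, case_small below 0.03 m/s and contact force between the fingers and case_large below 0.1 N and x of case_medium in the frame of mat between -0.115 and 0.115 m and y of case_medium in the frame of mat between -0.065 and 0.065 m and contact force between the fingers and case_medium below 0.1 N and x of case_small in the frame of mat between -0.115 and 0.115 m and y of case_small in the frame of mat between -0.065 and 0.065 m and contact force between the fingers and case_small below 0.1 N and x of phone in the frame of tray between -0.1 and 0.1 m and y of phone in the frame of tray between -0.12 and 0.12 m and height (world z) of phone below 0.015 m), for 0.2 s.
2. The phone lies released, flat and square on the charging pad while all three cases are still on the mat (horizontal distance between phone and charger below 0.015 m and angle between the y axis of phone and the y axis of charger, either way round below 0.2 rad and z of phone in the frame of charger between 0.007 and 0.013 m and angle between phone's own z axis and vertical below 0.06 rad and x of case_large in the frame of mat between -0.115 and 0.115 m and y of case_large in the frame of mat between -0.065 and 0.065 m and height (world z) of each of case_large, case_medium, case_small below 0.12 m and linear speed of each of case_large, case_medium, case_small below 0.03 m/s and contact force between the fingers and case_large below 0.1 N and x of case_medium in the frame of mat between -0.115 and 0.115 m and y of case_medium in the frame of mat between -0.065 and 0.065 m and contact force between the fingers and case_medium below 0.1 N and x of case_small in the frame of mat between -0.115 and 0.115 m and y of case_small in the frame of mat between -0.065 and 0.065 m and contact force between the fingers and case_small below 0.1 N and linear speed of phone below 0.02 m/s and contact force between the fingers and phone below 0.1 N), for 0.2 s.
At the end, for the whole second after the job is handed in: Phone flat, screen up, within 15 mm of the charging pad's centre and 0.2 rad of its long axis. Large case flat on the tray floor, medium on it, small on top: each within 9 mm across, 11 mm along and 0.2 rad of the one below. All released and at rest (horizontal distance between phone and charger below 0.015 m and angle between the y axis of phone and the y axis of charger, either way round below 0.2 rad and z of phone in the frame of charger between 0.007 and 0.013 m and angle between each of phone, case_large, case_medium, case_small's own z axis and vertical below 0.06 rad and x of case_large in the frame of tray between -0.085 and 0.085 m and y of case_large in the frame of tray between -0.135 and 0.135 m and z of case_large in the frame of tray between 0.003 and 0.009 m and x of case_medium in the frame of case_large between -0.009 and 0.009 m and y of case_medium in the frame of case_large between -0.011 and 0.011 m and angle between the y axis of case_medium and the y axis of case_large, either way round below 0.2 rad and z of case_medium in the frame of case_large between 0.052 and 0.06 m and x of case_small in the frame of case_medium between -0.009 and 0.009 m and y of case_small in the frame of case_medium between -0.011 and 0.011 m and angle between the y axis of case_small and the y axis of case_medium, either way round below 0.2 rad and z of case_small in the frame of case_medium between 0.046 and 0.054 m and linear speed of each of case_large, case_medium, case_small, phone below 0.02 m/s and angular speed of each of case_large, case_medium, case_small, phone below 0.2 rad/s and contact force between the fingers and case_large below 0.1 N and contact force between the fingers and case_medium below 0.1 N and contact force between the fingers and case_small below 0.1 N and contact force between the fingers and phone below 0.1 N); the robot touches nothing.
It fails at once if the mug is shifted by more than 30 mm (distance of mug from where it was at the start of the episode above 0.03 m).
It fails at once if the pen pot is shifted by more than 30 mm (distance of pen_pot from where it was at the start of the episode above 0.03 m).
It fails at once if the plug adapter is shifted by more than 30 mm (distance of adapter from where it was at the start of the episode above 0.03 m).
It fails at once if the phone is dropped (faster than 0.55 m/s while no finger touches it, a fall of some 15 mm) ((linear speed of phone above 0.55 m/s and contact force between the fingers and phone below 0.05 N)).
It fails at once if a case is dropped (faster than 0.55 m/s while no finger touches it, a fall of some 15 mm) ((linear speed of case_large above 0.55 m/s and contact force between the fingers and case_large below 0.05 N) or (linear speed of case_medium above 0.55 m/s and contact force between the fingers and case_medium below 0.05 N) or (linear speed of case_small above 0.55 m/s and contact force between the fingers and case_small below 0.05 N)).
It also fails if it takes over 138 s, if anything falls off the work surface, if the arm or the gripper's body presses on something with over 40 N, if the wrist force passes 120 N, or if a joint passes its speed limit or range.

## Working session

There is one attempt and no reset: what is moved stays moved. The work goes in short steps, Python scripts to look and compute and a shell command to move; the robot and the scene stay as the last step left them, time stands still between calls to the robot, and variables do not carry over. Pictures are saved under pics/ and viewed, at most 14 in all, crops included, and the job is handed in when it is done.

```bash
ls; mkdir -p pics; python3 - <<'E'
from plant import telemetry, snapshot, r
import cv2,json
for n in ["top","scene"]:
    s=snapshot(n); cv2.imwrite(f"pics/{n}0.png",s["img"][:,:,::-1])
    print(n,s["fx"],s["fy"],s["cx"],s["cy"],s["extrinsics"])
print(telemetry.observe())
E
```

```text
pics
top 432.2729138915368 432.2729138915368 319.2781888462878 190.41453071473123 [[ 0.00450337 -0.99997175  0.00601802 -0.02305378]
 [-0.9957201  -0.00503959 -0.09228263  0.49583948]
 [ 0.09231035 -0.00557668 -0.99571467  1.07057973]
 [ 0.          0.          0.          1.        ]]
scene 513.9434794805712 513.9434794805712 314.7020163507703 197.9184603872625 [[-0.5569059   0.83054456  0.0071798   0.24959288]
 [ 0.64824785  0.44004211 -0.62139977 -0.28728403]
 [-0.51925961 -0.3414069  -0.78346077  1.87557209]
 [ 0.          0.          0.          1.        ]]
{'time_s': 0.1, 'qpos': array([-8.32801999e+01,  1.18797404e+01,  8.83968518e+01, -8.29485181e-06,
        7.98414215e+01, -8.62205613e+00]), 'joint_vel': array([ 0.00320547, -0.09881683, -0.22389784,  0.03191353,  0.11319575,
       -0.03138683]), 'joint_efforts': array([-2.55511841e-04, -3.71862531e+01, -2.82291859e+01,  6.99818856e-02,
        3.10699758e-02, -5.17187266e-05]), 'eef_pos': array([ 0.15204354, -0.55377239,  0.20440125]), 'tool_rot': array([-1.79883319e+02, -1.76840587e-02,  1.53418397e+01]), 'force': array([0.34472524, 0.42399976, 0.36556129]), 'wrist_torque': array([ 0.04452647,  0.02047906, -0.00135545]), 'grasp_force': 0.0, 'opening': 0.09411456769958665}
```

View pics/top0.png

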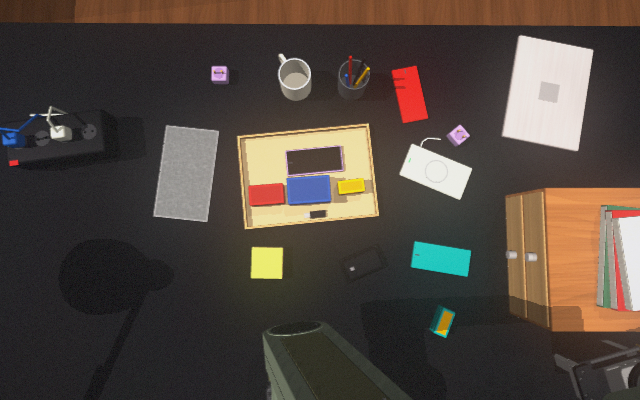

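View pics/scene0.png

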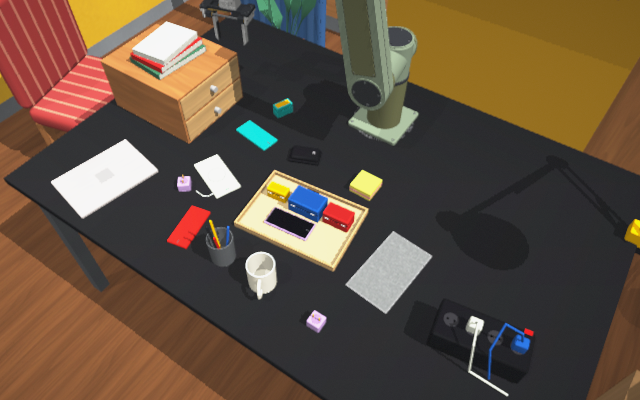

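The top view shows the tray at about (308,177), the mat at (187,173) on the left and the charger at (436,171) on the right.
- **Phone candidates:** lilac with a black screen in the tray (315,160), black (362,263), teal (441,258), red (410,94). I choose the one in the tray.
- **case_small candidates:** yellow in the tray (351,186), teal/orange box (443,321), yellow note block (267,263). I choose the one in the tray.

Next I'll check those choices in an enlarged crop.

```bash
python3 - <<'E'
import cv2
i=cv2.imread("pics/top0.png")
cv2.imwrite("pics/crop_tray.png",cv2.resize(i[120:235,230:390],None,fx=5,fy=5,interpolation=cv2.INTER_CUBIC))
a=cv2.resize(i[118:228,148:224],None,fx=5,fy=5,interpolation=cv2.INTER_CUBIC)
b=cv2.resize(i[118:228,396:476],None,fx=5,fy=5,interpolation=cv2.INTER_CUBIC)
cv2.imwrite("pics/crop_mc.png",cv2.hconcat([a,b]))
E
```

```text
(no output)
```

View pics/crop_tray.png

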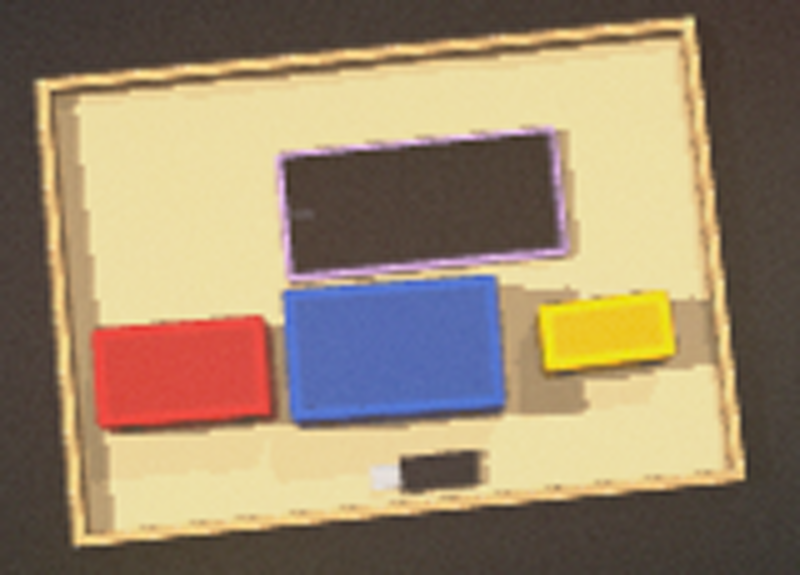

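View pics/crop_mc.png

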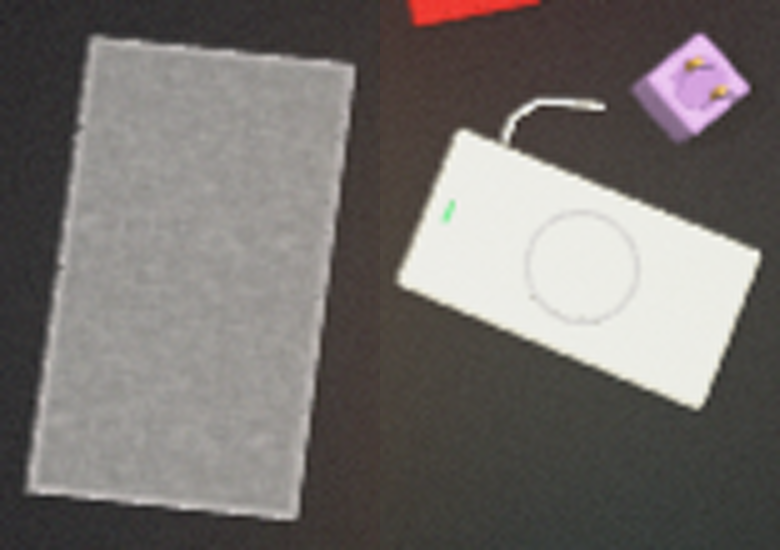

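The tray crop shows the phone (lilac rim, black screen, about (424,203)), red (182,372), blue (394,350) and yellow (607,331), with the USB stick at (430,472). The second crop gives the mat and charger corners, and the adapter sits beyond the charger at (695,90).

```bash
cat >h.py <<'E'
import numpy as np, cv2
from plant import telemetry, snapshot
def pt(s,u,v,z):
    E=np.array(s["extrinsics"]);R,t=E[:3,:3],E[:3,3]
    d=R.T@np.array([(u-s["cx"])/s["fx"],(v-s["cy"])/s["fy"],1]);c=-R.T@t
    return (c+d*(z-c[2])/d[2])[:2]
def quad(s,name,cor,off,z):
    P=np.array([pt(s,(x+.5)/5-.5+off[0],(y+.5)/5-.5+off[1],z) for x,y in cor])
    e=[np.linalg.norm(P[(i+1)%4]-P[i])*1000 for i in range(4)]
    v=(P[1]-P[0])+(P[2]-P[3]) if e[0]+e[2]>e[1]+e[3] else (P[2]-P[1])+(P[3]-P[0])
    a=np.degrees(np.arctan2(v[1],v[0]))%180
    print(name,"ctr",P.mean(0).round(4),"long axis deg",a.round(1),"sides",np.round(e))
    return P.mean(0),a
E
python3 - <<'E'
from h import *
s=snapshot("top"); E=s["extrinsics"]; print("cam",-E[:3,:3].T@E[:3,3])
o=(230,120)
quad(s,"tray",[(37,82),(692,18),(744,478),(76,546)],o,.022)
quad(s,"phone",[(280,154),(552,129),(568,252),(290,277)],o,.016)
quad(s,"L",[(285,291),(496,277),(503,409),(296,423)],o,.062)
quad(s,"M",[(94,328),(264,316),(272,416),(101,428)],o,.056)
quad(s,"S",[(540,305),(667,292),(674,356),(546,371)],o,.050)
quad(s,"mat",[(90,36),(355,66),(298,520),(28,492)],(148,118),.003)
quad(s,"chg",[(462,129),(761,254),(700,409),(398,283)],(320,118),.010)
for n,u,v,z in [("mug",294,75,.092),("pot",352,78,.1),("adap",459,135,.032)]: print(n,pt(s,u,v,z))
E
```

```text
cam [ 0.39499557 -0.01458402  1.11188805]
tray ctr [0.5344 0.0103] long axis deg 96.0 sides [338. 237. 338. 238.]
phone ctr [ 0.5744 -0.0072] long axis deg 95.6 sides [140.  64. 143.  64.]
L ctr [0.4943 0.0056] long axis deg 94.1 sides [103.  65. 101.  65.]
M ctr [0.4835 0.1096] long axis deg 94.3 sides [84. 49. 84. 49.]
S ctr [ 0.5053 -0.0987] long axis deg 96.6 sides [63. 32. 64. 33.]
mat ctr [0.5416 0.3229] long axis deg 174.5 sides [139. 237. 139. 239.]
chg ctr [ 0.5482 -0.32  ] long axis deg 67.3 sides [166.  87. 167.  88.]
mug [0.77074852 0.04236661]
pot [ 0.76129532 -0.09788984]
adap [ 0.638492   -0.37546419]
```

Every measured side is within about 6 mm of its given size, and all targets are in reach. The drawer unit is right beside the start pose, so I'll move along +y away from it first, then go over the large case.

```bash
python3 -m jog '[[[0,0.5,0],0,94],[[0,1,0],0.5,94],[[0,1,0],1,94],[[0,1,0],1,94],[[0.2,0.6,0],1,94],[[0.5,0.6,0],1,94],[[0.6,0.7,0],1,94],[[0.6,0.7,0],1,94],[[0.6,0.7,0],1,94],[[0.6,0.7,0],1,94],[[0.6,0.7,0],1,94],[[0.6,0.7,-0.2],1,94],[[0.6,0.7,-0.2],1,94],[[0.6,0.7,-0.2],1,94],[[0.6,0.7,-0.2],1,94],[[0.6,0.7,-0.2],1,94],[[0.6,0.7,-0.2],1,94],[[0.6,0.6,-0.2],1,94],[[0.6,0.5,-0.2],0.3,94],[[0.4,0.3,-0.2],0,94]]'; python3 -m jog '[[[0,0,0],0,94],[[0,0,0],0,94],[[0,0,0],0,94]]'
```

```text
time_s: 1.82
eef_pos: [0.5097, -0.0, 0.1328]
tool_rot: [180.0, -0.0, 99.5]
force: [-0.4, -0.7, 0.0]
opening: 0.0939
grasp_force: 0.0
time_s: 2.07
eef_pos: [0.5073, -0.0029, 0.1333]
tool_rot: [-179.9, 0.0, 99.3]
force: [-0.8, -1.3, 0.3]
opening: 0.0942
grasp_force: 0.0
```

```bash
python3 -m jog '[[[-0.32,0.21,0],-1,94],[[0,0,-0.5],0,94],[[0,0,-0.6],0,94],[[0,0,-0.6],0,94],[[0,0,-0.5],0,94],[[0,0,-0.3],0,94],[[0,0,-0.2],0,94],[[0,0,0],0,94],[[0,0,0],0,94]]'; python3 - <<'E'
from h import *
cv2.imwrite("pics/w1.png",snapshot("wrist")["img"][:,:,::-1])
E
```

```text
time_s: 2.82
eef_pos: [0.4953, 0.0052, 0.026]
tool_rot: [180.0, 0.0, 94.3]
force: [0.4, 0.0, 0.4]
opening: 0.0942
grasp_force: 0.0
```

View pics/w1.png

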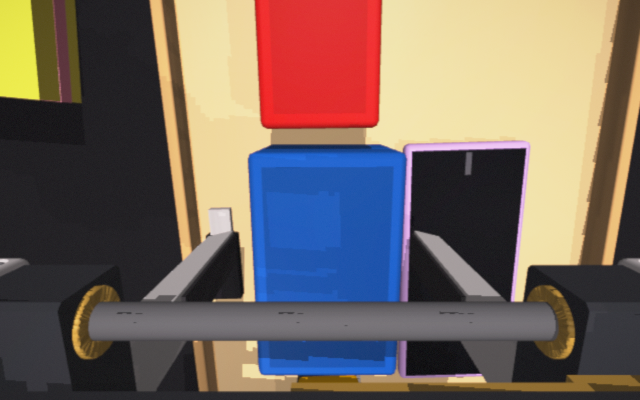

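The fingers straddle the blue case (about x 325) with clear margins and stay above the phone's edge. I'll grip and lift.

```bash
python3 -m jog '[[[0,0,0],0,40],[[0,0,0],0,40],[[0,0,0],0,40],[[0,0,0],0,40],[[0,0,0],0,40],[[0,0,0],0,40],[[0,0,0.1],0,40],[[0,0,0.3],0,40],[[0,0,0.5],0,40],[[0,0,0.5],0,40],[[0,0,0.5],0,40],[[0,0,0.4],0,40],[[0,0,0.2],0,40],[[0,0,0],0,40]]'; python3 -m jog '[[[0,0.2,0],0,40],[[-0.04,0.5,0],-0.2,40],[[-0.04,0.6,0],-0.2,40],[[-0.05,0.6,0],-0.2,40],[[-0.05,0.6,0],-0.2,40],[[-0.05,0.6,0],-0.2,40],[[-0.05,0.6,0],-0.2,40],[[-0.05,0.6,0],-0.2,40],[[-0.05,0.6,0],-0.2,40],[[-0.05,0.6,0],-0.2,40],[[-0.05,0.6,0],-0.16,40],[[-0.05,0.6,0],0,40],[[-0.05,0.6,0],0,40],[[-0.05,0.5,0],0,40],[[0,0.2,0],0,40],[[0,0.1,0],0,40],[[0,0,0],0,40],[[0,0,0],0,40]]'
```

```text
time_s: 4.03
eef_pos: [0.4965, 0.0057, 0.1272]
tool_rot: [179.8, 0.0, 94.3]
force: [-0.3, -0.4, -2.3]
opening: 0.066
grasp_force: 30.0
time_s: 5.53
eef_pos: [0.4697, 0.3289, 0.1246]
tool_rot: [-179.9, 0.1, 84.5]
force: [-0.3, -0.0, -1.9]
opening: 0.066
grasp_force: 30.0
```

```bash
python3 -m jog '[[[0.05,0,-0.2],0,40],[[0,0,-0.5],0,40],[[0,0,-0.5],0,40],[[0,0,-0.5],0,40],[[0,0,-0.4],0,40],[[0,0,-0.2],0,40],[[0,0,-0.1],0,40],[[0,0,-0.05],0,40],[[0,0,0],0,40],[[0,0,0],0,40]]'
```

```text
time_s: 6.37
eef_pos: [0.4732, 0.3302, 0.0285]
tool_rot: [179.9, -0.1, 84.5]
force: [-1.1, 0.5, -2.8]
opening: 0.0658
grasp_force: 30.0
```

```bash
python3 -m jog '[[[0,0,-0.06],0,40],[[0,0,-0.05],0,40],[[0,0,0],0,40],[[0,0,0],0,40]]'
```

```text
time_s: 6.7
eef_pos: [0.4721, 0.33, 0.0232]
tool_rot: [180.0, -0.0, 84.6]
force: [-0.1, 0.8, -2.4]
opening: 0.0658
grasp_force: 30.0
```

```bash
python3 -m jog '[[[0,0,-0.03],0,40],[[0,0,0],0,40],[[0,0,0],0,40]]'
```

```text
time_s: 6.95
eef_pos: [0.4723, 0.3301, 0.0229]
tool_rot: [180.0, -0.0, 84.6]
force: [-3.8, -2.1, 5.2]
opening: 0.0659
grasp_force: 30.0
```

```bash
python3 -m jog '[[[0,0,0],0,75],[[0,0,0],0,82],[[0,0,0],0,82],[[0,0,0],0,82],[[0,0,0.2],0,82],[[0,0,0.5],0,82],[[0,0,0.7],0,82],[[0,0,0.6],0,82],[[0,0,0.4],0,82],[[0,0,0.2],0,82],[[0,-0.3,0],0.2,82],[[0.04,-0.7,0],0.3,82],[[0.04,-0.8,0],0.3,82],[[0.04,-0.8,0],0.3,82],[[0.04,-0.8,0],0.3,82],[[0.04,-0.8,0],0.3,82],[[0.04,-0.7,0],0.2,82],[[0.04,-0.5,0],0,82],[[0,-0.1,0],0,82],[[0,0,0],0,82]]'; python3 -m jog '[[[0,0,0],0,82],[[0,0,0],0,82]]'
```

```text
time_s: 8.62
eef_pos: [0.4831, 0.1088, 0.1256]
tool_rot: [-180.0, -0.0, 93.9]
force: [-0.1, 0.0, -0.3]
opening: 0.0817
grasp_force: 0.0
time_s: 8.78
eef_pos: [0.4831, 0.1109, 0.1257]
tool_rot: [-180.0, -0.0, 94.1]
force: [0.6, 0.1, -0.1]
opening: 0.0818
grasp_force: 0.0
```

```bash
python3 -m jog '[[[0,0,-0.4],0,82],[[0,0,-0.6],0,82],[[0,0,-0.6],0,82],[[0,0,-0.5],0,82],[[0,0,-0.3],0,82],[[0,0,-0.1],0,82],[[0,0,0],0,82],[[0,0,0],0,82],[[0,0,0],0,30],[[0,0,0],0,30],[[0,0,0],0,30],[[0,0,0],0,30],[[0,0,0],0,30],[[0,0,0],0,30],[[0,0,0],0,30]]'; python3 -m jog '[[[0,0,0.1],0,30],[[0,0,0.3],0,30],[[0,0,0.5],0,30],[[0,0,0.5],0,30],[[0,0,0.5],0,30],[[0,0,0.4],0,30],[[0,0,0.2],0,30],[[0.1,0.3,0],-0.2,30],[[0.2,0.6,0],-0.3,30],[[0.25,0.7,0],-0.3,30],[[0.25,0.7,0],-0.3,30],[[0.25,0.7,0],-0.3,30],[[0.25,0.7,0],-0.3,30],[[0.25,0.7,0],-0.2,30],[[0.2,0.5,0],0,30],[[0.1,0.3,0],0,30],[[0,0.1,0],0,30],[[0,0,0],0,30],[[0,0,0],0,30]]'
```

```text
time_s: 10.03
eef_pos: [0.484, 0.1099, 0.0264]
tool_rot: [179.9, 0.0, 94.0]
force: [1.4, -0.6, 2.7]
opening: 0.0498
grasp_force: 30.0
time_s: 11.62
eef_pos: [0.5563, 0.3211, 0.1248]
tool_rot: [-179.9, 0.1, 84.6]
force: [-1.0, 0.6, -1.5]
opening: 0.0493
grasp_force: 30.0
```

```bash
python3 -m jog '[[[0.03,0,-0.2],0,30],[[0,0,-0.5],0,30],[[0,0,-0.5],0,30],[[0,0,-0.5],0,30],[[0,0,-0.4],0,30],[[0,0,-0.2],0,30],[[0,0,-0.1],0,30],[[0,0,-0.05],0,30],[[0,0,-0.05],0,30],[[0,0,-0.04],0,30],[[0,0,-0.03],0,30],[[0,0,0],0,30],[[0,0,0],0,30],[[0,0,0],0,30]]'
```

```text
time_s: 12.78
eef_pos: [0.5588, 0.3221, 0.0235]
tool_rot: [180.0, -0.0, 84.6]
force: [-0.1, 0.1, -0.7]
opening: 0.0499
grasp_force: 30.0
```

```bash
python3 -m jog '[[[0,0,-0.01],0,30],[[0,0,0],0,60],[[0,0,0],0,66],[[0,0,0],0,66],[[0,0,0],0,66],[[0,0,0.2],0,66],[[0,0,0.5],0,66],[[0,0,0.7],0,66],[[0,0,0.6],0,66],[[0,0,0.4],0,66],[[0,0,0.2],0,66],[[0,0,0],0,66]]'; python3 -m jog '[[[0,-0.2,0],0.2,66],[[-0.1,-0.5,0],0.2,66],[[-0.1,-0.8,0],0.2,66],[[-0.1,-0.8,0],0.2,66],[[-0.1,-0.8,0],0.2,66],[[-0.1,-0.8,0],0.2,66],[[-0.1,-0.8,0],0.2,66],[[-0.1,-0.8,0],0.2,66],[[-0.1,-0.8,0],0.2,66],[[-0.1,-0.8,0],0.2,66],[[-0.1,-0.8,0],0.2,66],[[-0.1,-0.8,0],0.2,66],[[-0.1,-0.8,0],0,66],[[-0.1,-0.5,0],0,66],[[-0.04,-0.22,0],0,66],[[0,-0.1,0],0,66],[[0,0,0],0,66],[[0,0,0],0,66],[[0,0,0],0,66]]'
```

```text
time_s: 13.78
eef_pos: [0.5604, 0.3227, 0.13]
tool_rot: [179.7, -0.2, 84.5]
force: [0.6, -0.4, -0.2]
opening: 0.0661
grasp_force: 0.0
time_s: 15.37
eef_pos: [0.5049, -0.0896, 0.1263]
tool_rot: [-180.0, -0.0, 96.6]
force: [0.1, 0.1, -0.9]
opening: 0.0661
grasp_force: 0.0
```

```bash
python3 -m jog '[[[0,-0.22,-0.3],0,66],[[0,0,-0.6],0,66],[[0,0,-0.6],0,66],[[0,0,-0.5],0,66],[[0,0,-0.3],0,66],[[0,0,-0.15],0,66],[[0,0,-0.1],0,66],[[0,0,0],0,66],[[0,0,0],0,66],[[0,0,0],0,20],[[0,0,0],0,20],[[0,0,0],0,20],[[0,0,0],0,20],[[0,0,0],0,20],[[0,0,0],0,20],[[0,0,0],0,20]]'
```

```text
time_s: 16.7
eef_pos: [0.5053, -0.0998, 0.025]
tool_rot: [180.0, 0.0, 96.5]
force: [0.1, 0.7, 2.7]
opening: 0.034
grasp_force: 30.0
```

```bash
python3 -m jog '[[[0,0,0.1],0,20],[[0,0,0.3],0,20],[[0,0,0.5],0,20],[[0,0,0.5],0,20],[[0,0,0.5],0,20],[[0,0,0.4],0,20],[[0,0,0.2],0,20],[[0,0,0],0,20]]'; python3 -m jog '[[[0.1,0.2,0],-0.2,20],[[0.2,0.5,0],-0.2,20],[[0.2,0.7,0],-0.2,20],[[0.2,0.7,0],-0.2,20],[[0.2,0.7,0],-0.2,20],[[0.2,0.7,0],-0.2,20],[[0.2,0.7,0],-0.2,20],[[0.2,0.7,0],-0.2,20],[[0.2,0.7,0],-0.2,20],[[0.2,0.7,0],-0.2,20],[[0.2,0.7,0],-0.2,20],[[0.2,0.7,0],-0.2,20],[[0.2,0.7,0],0,20],[[0.2,0.7,0],0,20],[[0.2,0.6,0],0,20],[[0.1,0.4,0],0,20],[[0,0.2,0],0,20],[[0,0,0],0,20],[[0,0,0],0,20],[[0,0,0],0,20]]'
```

```text
time_s: 17.37
eef_pos: [0.5063, -0.1002, 0.1267]
tool_rot: [179.8, 0.1, 96.5]
force: [0.4, 0.3, -0.1]
opening: 0.0339
grasp_force: 30.0
time_s: 19.03
eef_pos: [0.6243, 0.3109, 0.1238]
tool_rot: [-179.9, 0.1, 84.5]
force: [-0.1, -0.3, -0.3]
opening: 0.0339
grasp_force: 30.0
```

```bash
python3 -m jog '[[[0.06,0.08,-0.2],0,20],[[0,0,-0.5],0,20],[[0,0,-0.5],0,20],[[0,0,-0.5],0,20],[[0,0,-0.4],0,20],[[0,0,-0.2],0,20],[[0,0,-0.1],0,20],[[0,0,-0.05],0,20],[[0,0,-0.05],0,20],[[0,0,-0.03],0,20],[[0,0,0],0,20],[[0,0,0],0,20],[[0,0,0],0,20]]'
```

```text
time_s: 20.12
eef_pos: [0.6278, 0.3158, 0.0243]
tool_rot: [179.9, -0.0, 84.5]
force: [-0.1, -0.2, -1.0]
opening: 0.0336
grasp_force: 30.0
```

```bash
python3 -m jog '[[[0,0,-0.03],0,20],[[0,0,-0.02],0,20],[[0,0,0],0,20],[[0,0,0],0,20]]'
```

```text
time_s: 20.45
eef_pos: [0.6277, 0.3158, 0.0221]
tool_rot: [179.9, -0.0, 84.5]
force: [-0.3, 0.7, 2.1]
opening: 0.0337
grasp_force: 30.0
```

```bash
python3 -m jog '[[[0,0,0],0,45],[[0,0,0],0,50],[[0,0,0],0,50],[[0,0,0],0,50],[[0,0,0.2],0,50],[[0,0,0.5],0,50],[[0,0,0.7],0,50],[[0,0,0.6],0,50],[[0,0,0.4],0,50],[[0,0,0.2],0,50],[[0,0,0],0,50]]'; python3 -m jog '[[[0,-0.3,0],0.2,94],[[-0.1,-0.5,0],0.2,94],[[-0.1,-0.7,0],0.2,94],[[-0.1,-0.7,0],0.2,94],[[-0.1,-0.7,0],0.2,94],[[-0.1,-0.7,0],0.2,94],[[-0.1,-0.7,0],0.2,94],[[-0.1,-0.7,0],0.2,94],[[-0.1,-0.7,0],0.2,94],[[-0.1,-0.7,0],0.2,94],[[-0.1,-0.7,0],0.2,94],[[-0.1,-0.5,0],0,94],[[-0.1,-0.3,0],0,94],[[0,-0.15,0],0,94],[[0,0,0],0,94],[[0,0,0],0,94],[[0,0,0],0,94]]'; python3 - <<'E'
from h import *
t=telemetry.observe(); s=snapshot("wrist"); print(t["eef_pos"],t["tool_rot"],s["mount"],s["fx"],s["cx"],s["cy"])
cv2.imwrite("pics/w2.png",s["img"][:,:,::-1])
cv2.imwrite("pics/top2.png",snapshot("top")["img"][:,:,::-1])
E
```

```text
time_s: 21.37
eef_pos: [0.6292, 0.3162, 0.129]
tool_rot: [179.7, -0.1, 84.5]
force: [0.3, 0.6, -0.1]
opening: 0.05
grasp_force: 0.0
time_s: 22.78
eef_pos: [0.5794, -0.0054, 0.1252]
tool_rot: [-180.0, -0.0, 95.6]
force: [-0.1, -0.2, -0.4]
opening: 0.0942
grasp_force: 0.0
[ 0.57939641 -0.00536287  0.12518109] [-1.79986401e+02 -3.34024618e-02  9.56092605e+01] [[-1.67352748e-04 -9.73630765e-01 -2.28129582e-01  6.59965759e-02]
 [ 9.99999980e-01 -1.87038755e-04  6.46735143e-05  4.37107036e-04]
 [-1.05637196e-04 -2.28129567e-01  9.73630777e-01 -1.79622921e-01]
 [ 0.00000000e+00  0.00000000e+00  0.00000000e+00  1.00000000e+00]] 351.8561074462516 323.0305818850901 204.64490121926318
```

View pics/w2.png

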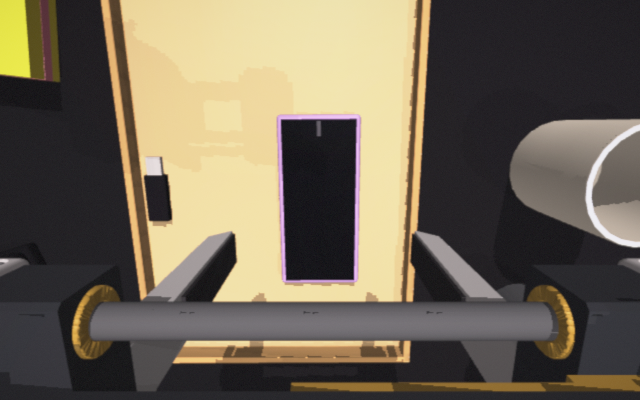

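View pics/top2.png

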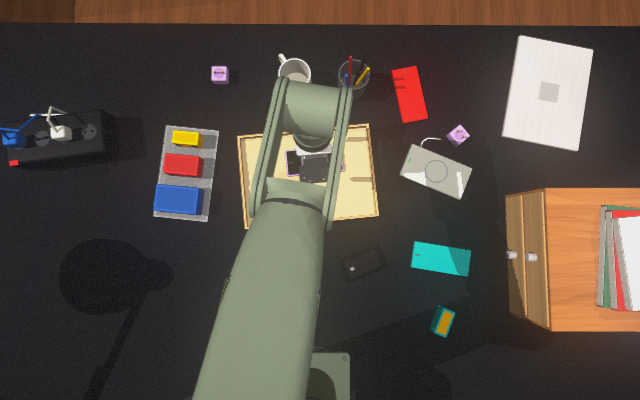

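The three cases stand in a row on the mat: yellow (185,138), red (182,165), blue (178,200). The wrist view shows the phone with corners (278,115), (360,115), (357,282), (282,282), slightly right of the finger midline. I'll convert those corners.

```bash
cat >>h.py <<'E'
from scipy.spatial.transform import Rotation as Ro
def wrist_s(s,pos,rpy):
    T=np.eye(4);T[:3,:3]=Ro.from_euler("xyz",rpy,degrees=True).as_matrix();T[:3,3]=pos
    s["extrinsics"]=np.linalg.inv(T@np.array(s["mount"])); return s
E
python3 - <<'E'
from h import *
t=telemetry.observe(); s=wrist_s(snapshot("wrist"),t["eef_pos"],t["tool_rot"])
P=np.array([pt(s,u,v,.016) for u,v in [(278,115),(360,115),(357,282),(282,282)]])
print(P.round(4),P.mean(0)); d=P[0]+P[1]-P[2]-P[3]; print(np.degrees(np.arctan2(d[1],d[0])),np.linalg.norm(d)/2)
E
```

```text
[[ 0.5373  0.0625]
 [ 0.6022  0.0689]
 [ 0.6171 -0.0743]
 [ 0.5507 -0.0809]] [ 0.5768424  -0.00597003]
95.65195586258977 0.14395148873971433
```

```bash
python3 -m jog '[[[-0.08,-0.03,-0.4],0,94],[[0,0,-0.6],0,94],[[0,0,-0.6],0,94],[[0,0,-0.5],0,94],[[0,0,-0.3],0,94],[[0,0,-0.2],0,94],[[0,0,-0.1],0,94],[[0,0,-0.05],0,94],[[0,0,0],0,94],[[0,0,0],0,94],[[0,0,0],0,94]]'
```

```text
time_s: 23.85
eef_pos: [0.5772, -0.0079, 0.0166]
tool_rot: [179.9, 0.0, 95.5]
force: [-0.2, -0.6, -0.3]
opening: 0.0938
grasp_force: 0.0
```

```bash
python3 -m jog '[[[0,0.02,-0.1],0,94],[[0,0,-0.08],0,94],[[0,0,0],0,94],[[0,0,0],0,94],[[0,0,0],0,80],[[0,0,0],0,50],[[0,0,0],0,50],[[0,0,0],0,50],[[0,0,0],0,50],[[0,0,0],0,50],[[0,0,0],0,50]]'
```

```text
time_s: 24.77
eef_pos: [0.5762, -0.0069, 0.0084]
tool_rot: [180.0, 0.0, 95.5]
force: [0.2, 0.7, 0.4]
opening: 0.0676
grasp_force: 30.0
```

```bash
python3 -m jog '[[[0,0,0.1],0,50],[[0,0,0.3],0,50],[[0,0,0.5],0,50],[[0,0,0.5],0,50],[[0,0,0.5],0,50],[[0,0,0.3],0,50],[[0,0,0.1],0,50],[[0,0,0],0,50]]'; python3 -m jog '[[[0,-0.2,0],-0.2,50],[[-0.05,-0.4,0],-0.4,50],[[-0.05,-0.6,0],-0.4,50],[[-0.05,-0.6,0],-0.4,50],[[-0.05,-0.6,0],-0.4,50],[[-0.05,-0.6,0],-0.4,50],[[-0.05,-0.6,0],-0.4,50],[[-0.05,-0.6,0],-0.4,50],[[-0.05,-0.6,0],-0.4,50],[[-0.05,-0.6,0],-0.4,50],[[-0.05,-0.6,0],-0.4,50],[[-0.05,-0.6,0],-0.4,50],[[-0.05,-0.6,0],-0.4,50],[[-0.05,-0.6,0],-0.4,50],[[-0.05,-0.4,0],-0.24,50],[[0,-0.2,0],0,50],[[0,0,0],0,50],[[0,0,0],0,50],[[0,0,0],0,50]]'; python3 - <<'E'
from h import *
t=telemetry.observe(); s=snapshot("wrist"); print(t["eef_pos"],t["tool_rot"])
cv2.imwrite("pics/w3.png",s["img"][:,:,::-1])
E
```

```text
time_s: 25.43
eef_pos: [0.5771, -0.0071, 0.1019]
tool_rot: [179.8, 0.0, 95.5]
force: [0.3, 0.4, -2.7]
opening: 0.0674
grasp_force: 30.0
time_s: 27.02
eef_pos: [0.548, -0.3414, 0.0997]
tool_rot: [-179.9, -0.1, 67.4]
force: [-0.6, -0.1, -2.9]
opening: 0.0679
grasp_force: 30.0
[ 0.54801668 -0.34143116  0.09967218] [-1.79917428e+02 -5.94048017e-02  6.74090672e+01]
```

View pics/w3.png

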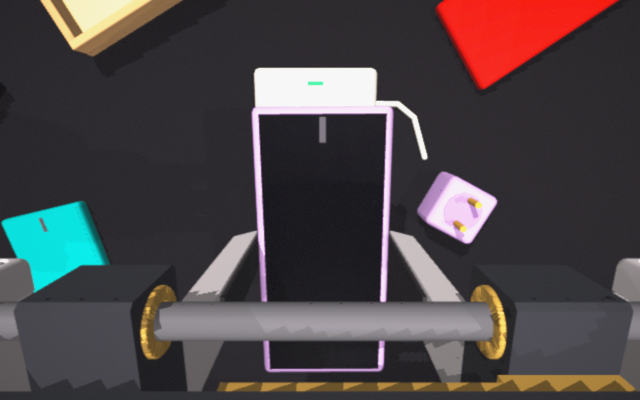

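The phone is held square and level. The far end of the charger shows at (256,69) to (376,69), so I'll cross-check the charger centre from that.

```bash
python3 - <<'E'
from h import *
t=telemetry.observe(); s=wrist_s(snapshot("wrist"),t["eef_pos"],t["tool_rot"])
a,b=pt(s,255.5,69,.01),pt(s,376.5,69,.01); m=(a+b)/2
w=np.radians(np.degrees(np.arctan2(*(b-a)[::-1]))+90); print(np.linalg.norm(b-a),np.degrees(w), m-.085*np.array([np.cos(w),np.sin(w)]))
zp=t["eef_pos"][2]-.0084+.016   # phone top
P=[pt(s,u,v,zp) for u,v in [(252,109),(392,109),(382,371),(266,371)]]; print(np.mean(P,0),t["eef_pos"][:2])
E
```

```text
0.08734048822935953 67.41528277626428 [ 0.5508042  -0.32223686]
[ 0.54878898 -0.34068173] [ 0.54819093 -0.34134079]
```

```bash
python3 -m jog '[[[0.03,0.25,0],0,50],[[0,0.26,-0.2],0,50],[[0,0,-0.5],0,50],[[0,0,-0.5],0,50],[[0,0,-0.4],0,50],[[0,0,-0.2],0,50],[[0,0,-0.1],0,50],[[0,0,-0.1],0,50],[[0,0,-0.05],0,50],[[0,0,0],0,50],[[0,0,0],0,50],[[0,0,0],0,50]]'
```

```text
time_s: 28.12
eef_pos: [0.55, -0.3231, 0.0192]
tool_rot: [179.9, 0.0, 67.3]
force: [-0.5, 0.4, -1.2]
opening: 0.068
grasp_force: 30.0
```

```bash
python3 -m jog '[[[0,0.03,-0.05],0,50],[[0,0,-0.05],0,50],[[0,0,-0.03],0,50],[[0,0,-0.02],0,50],[[0,0,0],0,50],[[0,0,0],0,50],[[0,0,0],0,50]]'
```

```text
time_s: 28.7
eef_pos: [0.5493, -0.3213, 0.0124]
tool_rot: [-180.0, 0.0, 67.3]
force: [-1.1, 1.0, -0.5]
opening: 0.0674
grasp_force: 30.0
```

```bash
python3 -m jog '[[[0,0,-0.015],0,50],[[0,0,0],0,50],[[0,0,0],0,72],[[0,0,0],0,78],[[0,0,0],0,82],[[0,0,0],0,82],[[0,0,0],0,82],[[0,0,0.1],0,82],[[0,0,0.3],0,82],[[0,0,0.6],0,82],[[0,0,0.7],0,82],[[0,0,0.6],0,82],[[0,0,0.4],0,82],[[0,0,0.2],0,82],[[0,0,0],0,82],[[0,0,0],0,82]]'; python3 - <<'E'
from h import *
s=snapshot("wrist")
cv2.imwrite("pics/w4.png",s["img"][:,:,::-1])
E
```

```text
time_s: 30.03
eef_pos: [0.5494, -0.3213, 0.128]
tool_rot: [180.0, 0.0, 67.3]
force: [-0.3, -0.1, -0.3]
opening: 0.0816
grasp_force: 0.0
```

View pics/w4.png

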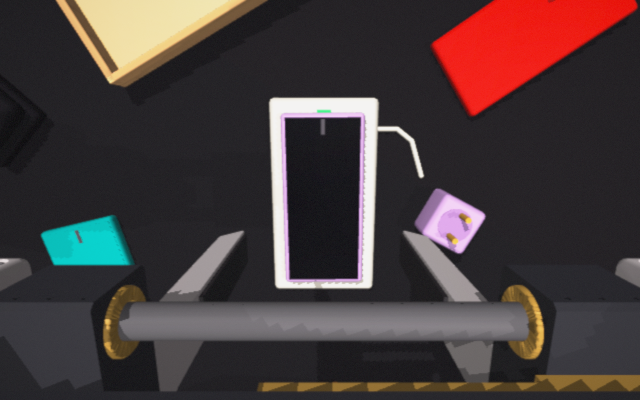

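The phone lies square on the pad: pad columns 271–377, phone columns 282–365. Along the long axis I'll check it in numbers.

```bash
python3 - <<'E'
from h import *
t=telemetry.observe(); s=wrist_s(snapshot("wrist"),t["eef_pos"],t["tool_rot"])
A=np.mean([pt(s,u,v,.01) for u,v in [(270,98),(378,98),(373,288),(275,288)]],0)
B=np.mean([pt(s,u,v,.02) for u,v in [(282,114),(366,114),(363,281),(286,281)]],0)
print(A,B,np.linalg.norm(A-B))
E
```

```text
[ 0.55021035 -0.31946427] [ 0.55020463 -0.32003571] 0.000571465910053247
```

The phone is centred to within 1 mm. Next I'll fetch the large case.

```bash
python3 -m jog '[[[0,0.3,0],0,82],[[-0.1,0.6,0],0.2,82],[[-0.1,0.9,0],0.2,82],[[-0.1,0.9,0],0.2,82],[[-0.1,0.9,0],0.2,82],[[-0.1,0.9,0],0.2,82],[[-0.1,0.9,0],0.2,82],[[-0.1,0.9,0],0.2,82],[[-0.1,0.9,0],0.2,82],[[-0.1,0.9,0],0.2,82],[[-0.1,0.9,0],0.2,82],[[-0.1,0.9,0],0.2,82],[[-0.1,0.9,0],0.2,82],[[-0.1,0.9,0],0.2,82],[[-0.1,0.9,0],0.2,82],[[-0.1,0.9,0],0.2,82],[[-0.1,0.9,0],0.2,82],[[-0.1,0.9,0],0.2,82],[[-0.1,0.6,0],0.06,82],[[-0.03,0.3,0],0,82]]'; python3 -m jog '[[[0,0,0],0,82],[[0,0,0],0,82],[[0,0,0],0,82],[[0,0,0],0,82]]'
```

```text
time_s: 31.8
eef_pos: [0.4736, 0.3297, 0.1263]
tool_rot: [-179.8, 0.0, 84.9]
force: [-0.1, -1.5, 0.4]
opening: 0.0818
grasp_force: 0.0
time_s: 32.13
eef_pos: [0.4763, 0.3251, 0.1274]
tool_rot: [-180.0, 0.0, 84.5]
force: [0.2, 0.6, 0.7]
opening: 0.0822
grasp_force: 0.0
```

```bash
python3 -m jog '[[[-0.1,0.12,-0.3],0,82],[[0,0,-0.6],0,82],[[0,0,-0.6],0,82],[[0,0,-0.5],0,82],[[0,0,-0.3],0,82],[[0,0,-0.2],0,82],[[0,0,-0.1],0,82],[[0,0,0],0,82],[[0,0,0],0,82],[[0,0,0],0,82],[[0,0,0],0,40],[[0,0,0],0,40],[[0,0,0],0,40],[[0,0,0],0,40],[[0,0,0],0,40],[[0,0,0],0,40]]'; python3 -m jog '[[[0,0,0.1],0,40],[[0,0,0.3],0,40],[[0,0,0.5],0,40],[[0,0,0.5],0,40],[[0,0,0.5],0,40],[[0,0,0.4],0,40],[[0,0,0.1],0,40],[[0,0,0],0,40],[[0,0,0],0,40]]'
```

```text
time_s: 33.47
eef_pos: [0.4726, 0.3318, 0.0244]
tool_rot: [180.0, -0.0, 84.6]
force: [-1.5, -0.8, 5.2]
opening: 0.0653
grasp_force: 30.0
time_s: 34.22
eef_pos: [0.4715, 0.3312, 0.119]
tool_rot: [-179.9, 0.0, 84.6]
force: [-0.7, 0.2, -2.4]
opening: 0.0658
grasp_force: 30.0
```

```bash
python3 -m jog '[[[0,-0.2,0],0.1,40],[[0.1,-0.4,0],0.2,40],[[0.1,-0.6,0],0.2,40],[[0.1,-0.6,0],0.2,40],[[0.1,-0.6,0],0.2,40],[[0.1,-0.6,0],0.2,40],[[0.1,-0.6,0],0.2,40],[[0.1,-0.6,0],0.2,40],[[0.1,-0.6,0],0.2,40],[[0.1,-0.6,0],0.2,40],[[0.1,-0.6,0],0.2,40],[[0.1,-0.6,0],0,40],[[0.1,-0.6,0],0,40],[[0.1,-0.6,0],0,40],[[0.05,-0.4,0],0,40],[[0,-0.2,0],0,40],[[0,0,0],0,40],[[0,0,0],0,40],[[0,0,0],0,40]]'; python3 -m jog '[[[0,0,-0.2],0,40],[[0,0,-0.5],0,40],[[0,0,-0.5],0,40],[[0,0,-0.4],0,40],[[0,0,-0.2],0,40],[[0,0,-0.1],0,40],[[0,0,-0.1],0,40],[[0,0,-0.05],0,40],[[0,0,-0.05],0,40],[[0,0,0],0,40],[[0,0,0],0,40],[[0,0,0],0,40]]'
```

```text
time_s: 35.8
eef_pos: [0.5253, -0.0036, 0.119]
tool_rot: [-179.9, -0.1, 95.2]
force: [-0.1, 0.6, -1.8]
opening: 0.0657
grasp_force: 30.0
time_s: 36.8
eef_pos: [0.5267, -0.0046, 0.0363]
tool_rot: [179.9, 0.0, 95.1]
force: [0.4, -0.0, -2.7]
opening: 0.0657
grasp_force: 30.0
```

```bash
python3 -m jog '[[[0,0,-0.1],0,40],[[0,0,-0.05],0,40],[[0,0,-0.04],0,40],[[0,0,-0.02],0,40],[[0,0,0],0,40],[[0,0,0],0,40],[[0,0,0],0,40]]'
```

```text
time_s: 37.38
eef_pos: [0.5261, -0.0045, 0.0274]
tool_rot: [-180.0, -0.0, 95.1]
force: [-1.4, -0.7, 0.7]
opening: 0.0657
grasp_force: 30.0
```

```bash
python3 -m jog '[[[0,0,0],0,75],[[0,0,0],0,82],[[0,0,0],0,82],[[0,0,0],0,82],[[0,0,0.2],0,82],[[0,0,0.5],0,82],[[0,0,0.7],0,82],[[0,0,0.6],0,82],[[0,0,0.4],0,82],[[0,0,0.1],0,82],[[0,0,0],0,82]]'; python3 -m jog '[[[0,0.3,0],-0.2,66],[[0.08,0.6,0],-0.2,66],[[0.08,0.7,0],-0.2,66],[[0.08,0.7,0],-0.2,66],[[0.08,0.7,0],-0.2,66],[[0.08,0.7,0],-0.2,66],[[0.08,0.7,0],-0.2,66],[[0.08,0.7,0],-0.2,66],[[0.08,0.7,0],-0.2,66],[[0.08,0.7,0],-0.2,66],[[0.06,0.7,0],-0.1,66],[[0.06,0.5,0],0,66],[[0,0.3,0],0,66],[[0,0.1,0],0,66],[[0,0,0],0,66],[[0,0,0],0,66],[[0,0,0],0,66]]'
```

```text
time_s: 38.3
eef_pos: [0.5276, -0.0047, 0.1293]
tool_rot: [179.8, 0.1, 95.1]
force: [-0.7, 0.7, 0.5]
opening: 0.0818
grasp_force: 0.0
time_s: 39.72
eef_pos: [0.5596, 0.3181, 0.1269]
tool_rot: [-180.0, 0.1, 84.6]
force: [-0.7, 0.3, 0.4]
opening: 0.0661
grasp_force: 0.0
```

```bash
python3 -m jog '[[[-0.02,0.08,-0.3],0,66],[[0,0,-0.6],0,66],[[0,0,-0.6],0,66],[[0,0,-0.5],0,66],[[0,0,-0.3],0,66],[[0,0,-0.2],0,66],[[0,0,-0.08],0,66],[[0,0,0],0,66],[[0,0,0],0,66],[[0,0,0],0,66],[[0,0,0],0,30],[[0,0,0],0,30],[[0,0,0],0,30],[[0,0,0],0,30],[[0,0,0],0,30],[[0,0,0],0,30]]'; python3 -m jog '[[[0,0,0.1],0,30],[[0,0,0.3],0,30],[[0,0,0.5],0,30],[[0,0,0.5],0,30],[[0,0,0.5],0,30],[[0,0,0.5],0,30],[[0,0,0.3],0,30],[[0,0,0.1],0,30],[[0,0,0],0,30],[[0,0,0],0,30]]'
```

```text
time_s: 41.05
eef_pos: [0.5593, 0.323, 0.0248]
tool_rot: [180.0, -0.0, 84.6]
force: [-0.4, 0.4, 3.2]
opening: 0.0499
grasp_force: 30.0
time_s: 41.88
eef_pos: [0.5583, 0.3224, 0.1352]
tool_rot: [-179.9, 0.0, 84.6]
force: [-0.4, 0.3, -1.6]
opening: 0.0495
grasp_force: 30.0
```

```bash
python3 -m jog '[[[0,-0.2,0],0.1,30],[[-0.06,-0.4,0],0.2,30],[[-0.06,-0.6,0],0.2,30],[[-0.06,-0.6,0],0.2,30],[[-0.06,-0.6,0],0.2,30],[[-0.06,-0.6,0],0.2,30],[[-0.06,-0.6,0],0.2,30],[[-0.06,-0.6,0],0.2,30],[[-0.06,-0.6,0],0.2,30],[[-0.06,-0.6,0],0.2,30],[[-0.06,-0.6,0],0.2,30],[[-0.06,-0.6,0],0,30],[[-0.06,-0.6,0],0,30],[[-0.06,-0.6,0],0,30],[[-0.03,-0.4,0],0,30],[[0,-0.1,0],0,30],[[0,0,0],0,30],[[0,0,0],0,30],[[0,0,0],0,30],[[0,0,0],0,30]]'; python3 -m jog '[[[0,0,0],0,30],[[0,0,0],0,30],[[0,0,0],0,30]]'
```

```text
time_s: 43.55
eef_pos: [0.5264, -0.0083, 0.1358]
tool_rot: [-180.0, -0.0, 95.2]
force: [-0.6, 0.5, -1.8]
opening: 0.0497
grasp_force: 30.0
time_s: 43.8
eef_pos: [0.5266, -0.0088, 0.1361]
tool_rot: [180.0, 0.0, 95.2]
force: [0.1, 0.2, -2.5]
opening: 0.0498
grasp_force: 30.0
```

```bash
python3 -m jog '[[[0,0.09,-0.1],0,30],[[0,0,-0.3],0,30],[[0,0,-0.3],0,30],[[0,0,-0.2],0,30],[[0,0,-0.15],0,30],[[0,0,-0.1],0,30],[[0,0,-0.05],0,30],[[0,0,0],0,30],[[0,0,0],0,30],[[0,0,0],0,30]]'; python3 - <<'E'
from h import *
s=snapshot("wrist")
cv2.imwrite("pics/w5.png",s["img"][:,:,::-1])
E
```

```text
time_s: 44.63
eef_pos: [0.5271, -0.0058, 0.0886]
tool_rot: [179.9, 0.0, 95.1]
force: [0.4, 0.4, -1.7]
opening: 0.0494
grasp_force: 30.0
```

View pics/w5.png

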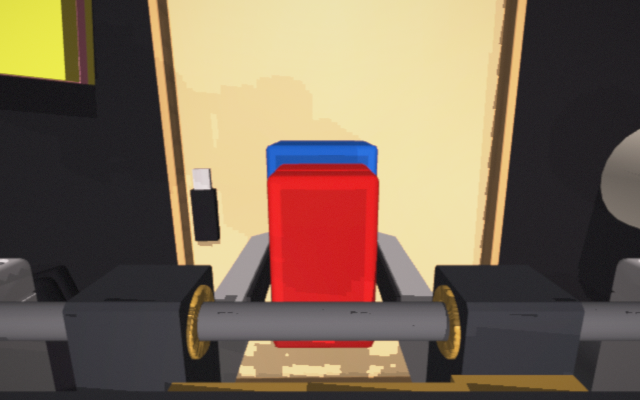

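Red (columns 268–379) sits squarely over blue (267–377). I'll lower the last 5 mm.

```bash
python3 -m jog '[[[0,0.01,-0.06],0,30],[[0,0,-0.04],0,30],[[0,0,-0.02],0,30],[[0,0,0],0,30],[[0,0,0],0,30],[[0,0,0],0,30]]'
```

```text
time_s: 45.18
eef_pos: [0.5268, -0.0053, 0.0838]
tool_rot: [180.0, 0.0, 95.1]
force: [-1.8, -0.6, 3.6]
opening: 0.0498
grasp_force: 30.0
```

```bash
python3 -m jog '[[[0,0,0],0,60],[[0,0,0],0,66],[[0,0,0],0,66],[[0,0,0],0,66],[[0,0,0.1],0,66],[[0,0,0.4],0,66],[[0,0,0.5],0,66],[[0,0,0.5],0,66],[[0,0,0.3],0,66],[[0,0,0],0,66]]'; python3 -m jog '[[[0.1,0.3,0],-0.2,50],[[0.2,0.6,0],-0.2,50],[[0.25,0.7,0],-0.2,50],[[0.25,0.7,0],-0.2,50],[[0.25,0.7,0],-0.2,50],[[0.25,0.7,0],-0.2,50],[[0.25,0.7,0],-0.2,50],[[0.2,0.7,0],-0.2,50],[[0.2,0.7,0],-0.2,50],[[0.2,0.7,0],-0.2,50],[[0.2,0.7,0],-0.12,50],[[0.1,0.5,0],0,50],[[0.05,0.3,0],0,50],[[0,0.1,0],0,50],[[0,0,0],0,50],[[0,0,0],0,50],[[0,0,0],0,50]]'
```

```text
time_s: 46.02
eef_pos: [0.5291, -0.0057, 0.1587]
tool_rot: [179.6, 0.1, 95.1]
force: [0.7, 0.2, -0.0]
opening: 0.0663
grasp_force: 0.0
time_s: 47.43
eef_pos: [0.6264, 0.3173, 0.155]
tool_rot: [-180.0, 0.0, 84.5]
force: [0.3, 0.4, 0.5]
opening: 0.0498
grasp_force: 0.0
```

```bash
python3 -m jog '[[[0.03,-0.03,-0.4],0,50],[[0,0,-0.6],0,50],[[0,0,-0.7],0,50],[[0,0,-0.6],0,50],[[0,0,-0.5],0,50],[[0,0,-0.3],0,50],[[0,0,-0.15],0,50],[[0,0,-0.05],0,50],[[0,0,0],0,50],[[0,0,0],0,50],[[0,0,0],0,50],[[0,0,0],0,20],[[0,0,0],0,20],[[0,0,0],0,20],[[0,0,0],0,20],[[0,0,0],0,20],[[0,0,0],0,20]]'; python3 -m jog '[[[0,0,0.1],0,20],[[0,0,0.3],0,20],[[0,0,0.5],0,20],[[0,0,0.6],0,20],[[0,0,0.6],0,20],[[0,0,0.6],0,20],[[0,0,0.6],0,20],[[0,0,0.4],0,20],[[0,0,0.2],0,20],[[0,0,0.1],0,20],[[0,0,0],0,20],[[0,0,0],0,20]]'
```

```text
time_s: 48.85
eef_pos: [0.6281, 0.3177, 0.0239]
tool_rot: [179.9, -0.0, 84.5]
force: [-0.9, -0.6, 2.9]
opening: 0.0337
grasp_force: 30.0
time_s: 49.85
eef_pos: [0.627, 0.3172, 0.1819]
tool_rot: [-179.9, 0.1, 84.5]
force: [0.4, 0.1, -1.6]
opening: 0.0337
grasp_force: 30.0
```

```bash
python3 -m jog '[[[0,-0.2,0],0.1,20],[[-0.2,-0.4,0],0.2,20],[[-0.2,-0.6,0],0.2,20],[[-0.2,-0.6,0],0.2,20],[[-0.2,-0.6,0],0.2,20],[[-0.2,-0.6,0],0.2,20],[[-0.2,-0.6,0],0.2,20],[[-0.2,-0.6,0],0.2,20],[[-0.2,-0.6,0],0.2,20],[[-0.2,-0.6,0],0.2,20],[[-0.2,-0.6,0],0.2,20],[[-0.2,-0.6,0],0.02,20],[[-0.2,-0.6,0],0,20],[[-0.1,-0.5,0],0,20],[[0,-0.2,0],0,20],[[0,0,0],0,20],[[0,0,0],0,20],[[0,0,0],0,20],[[0,0,0],0,20],[[0,0,0],0,20]]'
```

```text
time_s: 51.52
eef_pos: [0.5279, 0.0025, 0.1831]
tool_rot: [-180.0, -0.0, 95.2]
force: [-0.0, 0.5, -0.8]
opening: 0.0339
grasp_force: 30.0
```

```bash
python3 -m jog '[[[-0.02,-0.1,0],0,20],[[0,-0.08,-0.1],0,20],[[0,0,-0.3],0,20],[[0,0,-0.3],0,20],[[0,0,-0.2],0,20],[[0,0,-0.15],0,20],[[0,0,-0.08],0,20],[[0,0,0],0,20],[[0,0,0],0,20],[[0,0,0],0,20]]'; python3 - <<'E'
from h import *
s=snapshot("wrist")
cv2.imwrite("pics/w6.png",s["img"][:,:,::-1])
E
```

```text
time_s: 52.35
eef_pos: [0.5274, -0.0058, 0.1385]
tool_rot: [179.9, 0.0, 95.1]
force: [-0.2, 0.4, -0.3]
opening: 0.0335
grasp_force: 30.0
```

View pics/w6.png

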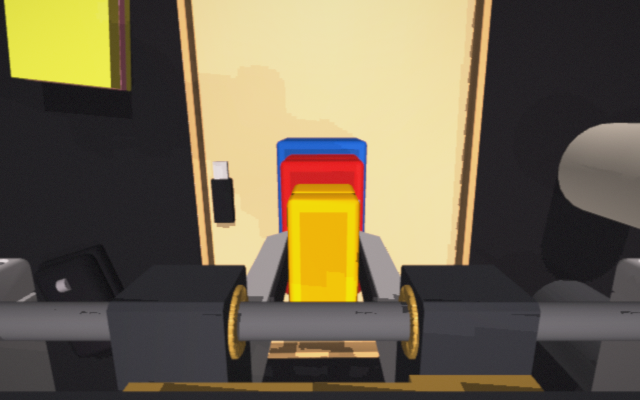

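All three are in line (mid columns 322, 323, 323.5). I'll check the along-axis offsets from the far edges.

```bash
python3 - <<'E'
from h import *
t=telemetry.observe(); s=wrist_s(snapshot("wrist"),t["eef_pos"],t["tool_rot"])
a=np.radians(95.1);d=np.array([np.cos(a),np.sin(a)])
for n,v,z,h in [("L",139,.062,.053),("M",155,.112,.043),("S",192,t["eef_pos"][2]-.0209+.044,.033)]:
    print(n,pt(s,323,v,z)-h*d)
E
```

```text
L [ 0.52788213 -0.00451355]
M [ 0.52754378 -0.00140198]
S [ 0.52767872 -0.00355339]
```

```bash
python3 -m jog '[[[0,0.02,-0.06],0,20],[[0,0,-0.04],0,20],[[0,0,-0.03],0,20],[[0,0,-0.01],0,20],[[0,0,0],0,20],[[0,0,0],0,20],[[0,0,0],0,20]]'
```

```text
time_s: 53.03
eef_pos: [0.527, -0.0049, 0.1329]
tool_rot: [180.0, -0.0, 95.1]
force: [-1.8, 0.8, 4.7]
opening: 0.0341
grasp_force: 30.0
```

Contact. I'll release, rise straight up, and move aside to check.

```bash
python3 -m jog '[[[0,0,0],0,45],[[0,0,0],0,54],[[0,0,0],0,60],[[0,0,0],0,60],[[0,0,0.1],0,60],[[0,0,0.4],0,60],[[0,0,0.6],0,60],[[0,0,0.6],0,60],[[0,0,0.4],0,60],[[0,0,0],0,60],[[0,0,0],0,60]]'; python3 -m jog '[[[0,-0.3,0],0,60],[[-0.1,-0.6,0],0,60],[[-0.1,-0.8,0],0,60],[[-0.1,-0.8,0],0,60],[[-0.1,-0.8,0],0,60],[[-0.1,-0.8,0],0,60],[[-0.1,-0.8,0],0,60],[[0,-0.4,0],0,60],[[0,-0.2,0],0,60],[[0,0,0],0,60],[[0,0,0],0,60],[[0,0,0],0,60],[[0,0,0],0,60]]'; python3 - <<'E'
from h import *
a=snapshot("top")["img"][100:250,140:500,::-1]; b=snapshot("scene")["img"][150:300,160:460,::-1]
b=cv2.resize(b,(720,360)); a=cv2.resize(a,(720,300))
cv2.imwrite("pics/end.png",cv2.vconcat([a,b[60:350]]))
E
```

```text
time_s: 53.95
eef_pos: [0.5277, -0.0051, 0.2174]
tool_rot: [179.9, 0.0, 95.1]
force: [1.0, -0.2, -0.6]
opening: 0.0599
grasp_force: 0.0
time_s: 55.03
eef_pos: [0.5029, -0.2236, 0.2161]
tool_rot: [-180.0, -0.0, 95.2]
force: [-0.0, -0.7, 0.1]
opening: 0.0599
grasp_force: 0.0
```

View pics/end.png

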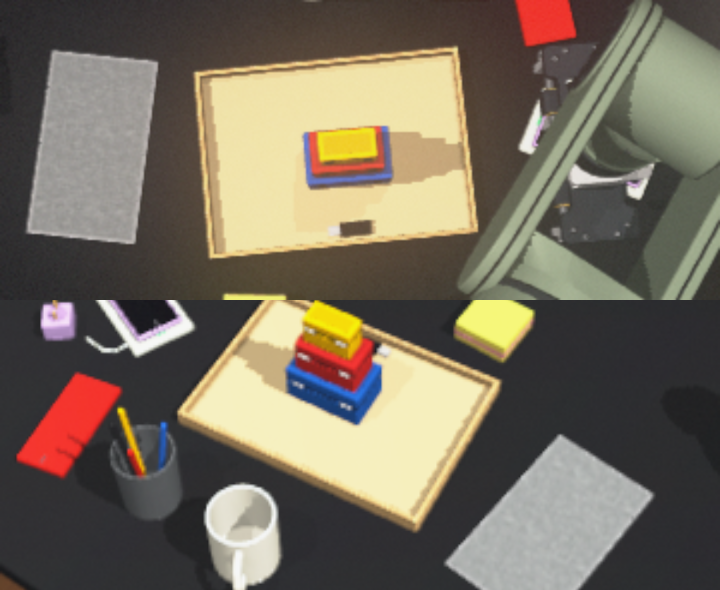

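The stack stands neat and upright in the tray at (347,155) in the top crop. The phone is on the charger, the mat is empty, and the mug, pen pot and adapter haven't been disturbed. I'm handing in the job.

```bash
python3 -c "
from plant import r
print(r.finish_job())"
```

```text
the job is handed in; nothing more can be done
None
```

The job is handed in at about 55 s on the robot's clock, with no verdict returned: the phone measured within about 1 mm of the charging pad's centre, and the three cases stand as one upright stack in the tray, in line to about 3 mm.

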